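# Clamp a tube in the sawing jig with its bayonet bolt

### The job

Get the brass tube clamped for sawing: push the ball handle of the jig's bolt along its slot, so that the bolt slides the tube up against the end stop, then push the handle over into the short leg of the L-shaped slot, all the way to its end, so that the bolt stays locked. Move the tube with the bolt only, without touching it, leave it lying in its groove, and leave the other things on the bench where they are.

Things in the scene. Friction and masses are not known exactly. Their poses are not given: they have to be found in the camera images.
- jig: Fixed tube-sawing jig: grey base plate 262 x 70 x 10 mm; on it a steel barrel with an L-shaped slot (-x end), a grooved aluminium block for the tube (36 mm wide, 42 mm high, x = 0 to 90 mm), steel saw guides 61 mm high (x = 67 to 85 mm) and an end stop 56 mm high (x = 90 to 106 mm). Origin: centre of the plate's underside. +x: the way the bolt advances; z up.
- slot_corner (a point): Corner of the L-shaped slot, on the barrel's axis, 40 mm up. Barrel: 34 mm diameter, 104 mm long, top 57 mm up, x = -114 to -10 mm in the jig's frame. The slot's long leg runs along x, 30 degrees to the +y side of the top, and ends at this x (-35 mm); there the short leg runs round the barrel over the top to about 50 degrees on the -y side.
- bolt (a joint): Travel of the bolt (with handle and nose) along the jig's +x, m: 0 = drawn back, about 0.050 = home, at the corner of the slot (1.2 mm of play either way). Starts at 0 to 0.012. It moves stiffly (about 4 N) and stays where it is left: no spring drives it back.
- handle (a joint): Turn of the handle about the bolt's axis, rad: 0 (play 0.1) in the long leg, leaning 30 degrees to the jig's +y side; grows as the handle goes over the top to the -y side; about 1.4 at the end of the short leg, where it stops. It turns only when the bolt is home. About 1 N at the knob turns it; it stays where it is left.
- knob (a point): Centre of the black ball knob (24 mm diameter) on the steel handle (9 mm thick), 58 mm from the bolt's axis: about 90 mm above the bench in the long leg, 98 mm when upright, 76 mm at the end of the short leg. In the jig's frame its x goes from -85 mm (bolt at 0) to -35 mm (home), its y from +29 mm to -45 mm (end of the short leg).
- nose (a joint): How far the thin sprung nose (8 mm diameter) on the front of the bolt is pressed in, m: 0 = free, at most 0.008; spring 400 N/m. About 0.004 with the bolt home and the tube against the stop.
- tube_mid (a point): Centre of the loose brass tube, 8 mm diameter, 50 mm long, 20 g, lying along the jig's x in the groove, half sunk, its centre 40 mm above the bench. It starts 25 to 40 mm short of the place where its end meets the stop.
- stop_face (a point): Centre of the face of the end stop that the tube must meet, at the height of the tube's axis. When seated the tube's centre is 25 mm from this point.
- needle_file: Bystander: file with an orange handle, 185 mm long, 13 mm thick, lying along the jig on its -y side. Origin: centre of the underside, as for all bystanders.
- cuff: Bystander: open silver cuff bracelet, 44 x 54 x 12 mm, lying beside the jig on its +y side.
- clip: Bystander: black binder clip, 30 x 56 x 15 mm, lying beside the jig on its +y side.
- tweezers: Bystander: tweezers, 145 x 22 x 10 mm, lying towards the back of the bench.
- flux_jar: Bystander: white jar with a green lid, 58 mm diameter, 50 mm high.
- tin: Bystander: flat round tin, 62 mm diameter, 18 mm high, towards the back of the bench.
- block: Bystander: steel bench block, 55 x 70 x 18 mm.

How it is judged:
By the outcome, as a careful person would: the job done as asked, in the order asked, and still so for the second after the job is handed in, with the robot touching nothing.
It also fails if it takes over 45 s, if anything falls off the work surface, if the arm or the gripper's body presses on something with over 40 N, if the wrist force passes 120 N, or if a joint passes its speed limit or range.

### The arm

A 6-joint arm with a two-finger parallel gripper is mounted at the origin on a cart in front of the work surface, level with it; the furniture and walls round the work are solid. World frame = base frame: x ahead of the robot, y to its left, z up, the work surface at z = 0. Lengths are in mm, angles in degrees, forces in N, time in s.
With the tool pointing down it reaches from about 300 to 850 mm from the base axis. Payload 4.2 kg.
Tool frame: the origin (TCP) lies midway between the tips of the shut fingers; the grasp point (between the pads) lies 19 mm behind it (env.grasp_offset is the distance from the TCP to the grasp point, in mm); z points along the fingers, y is the line along which they close (so a half turn about z gives the same grasp; the last joint's range is limited). The gripper opens to 91 mm and grips with 3 to 60 N. Pads are 32 mm wide; open, the fingers measure 118 mm over their backs; the gripper's body (76 mm by 178 mm) begins 60 mm behind the grasp point.
Start: joints at [69.729, 18.312, 89.639, -0, 72.044, -1.146], TCP at [188.393, 543.278, 213.976] pointing down, gripper open.
Joint ranges: [-177.97, 177.97], [-48.28, 115.42], [12.27, 149.76], [-77.06, 257.06], [2.81, 150.46], [-146.56, 146.56]. Speed limits (degrees/s): [147.25, 147.25, 180, 180, 180, 180].

### API

Orientations are given as [roll, pitch, yaw] about the fixed x, y, z axes, in that order (R = Rz(yaw) Ry(pitch) Rx(roll)).
In Python, from workcell import env, optics gives the robot as it stands. The module is installed in compiled form; this text tells all that it offers.
- The arm moves only by the tool send_rows, never from a script. Its argument "targets" is a list that holds one entry, the list of rows, each a list of 7 numbers: the turn, a rotation vector about the world's x, y, z scaled (see below), then the shift along the world's x, y, z scaled (see below), then the closure, from -1 (fully open) to 1 (shut). In form: [[[rx, ry, rz, x, y, z, gripper], ...]]. A call has 1 to 12 rows; each row shifts and turns the commanded pose from where the row before left it; what a row does not reach is not made up. The controller multiplies each number of a shift by 0.2 m and each number of a turn by pi/2 rad. A row lasts 1/10 s, in which the tool goes at most 50 mm and 8.59 degrees, less where a joint would pass 70% of its speed; a pose out of reach is approached as far as the arm can. A call with a number of a shift or a turn outside -1 to 1 is refused whole. A call with a gripper value outside its range is refused whole. The fingers move at their own pace and stop on an object; "grip_force" is the grip in N (left out, the last holds). Time passes only in rows, so rows that do not move let the fingers close. It gives the time, the measured TCP pose, the force, the opening and the grip force at its end, in the units of the state.
- env.state(): the state, without advancing time (a new reading comes with each control period).
- optics.grab_frame(name): name is "scene" or "top"; returns (picture, depth): 420x560x3 uint8, red, green, blue; 420x560 float32, mm along the optical axis (not along the pixel's ray), 0 where there is no reading.
- optics.camera_info(name): a dict with "camera_matrix" (3x3 intrinsics, pixels), "R" (3x3) and "t" (3): a world point X has camera coordinates R X + t. Camera axes: x right, y down, z forward; pixel columns grow to the right and rows downward; lengths in mm; the calibration is good to about 2 mm. A picture is of the moment at which its call begins. camera_info takes no time and is no camera call.
- env.job_done(): hands the job in; it is judged then, once.
Trained networks look in the newest picture that a camera, given by its name, has taken for a name from the list of things; names that differ only in an ending like _2 or _b are one class to them, and where a whole thing is asked for, a point or a joint stands for the part that bears it (a point fixed in the world has none). Each returns a list of dicts, best first, with "conf" (0 to 1); they miss things now and then, are a little off and sometimes report something else, mostly with a low value. They report only what shows in the picture. A call takes as long as a camera call.
- optics.silhouettes(camera, name): "mask" (420x560 bool, what is visible of it) and "at" ([column, row] in pixels, amid what is visible of it).
- optics.place_of(camera, name): "at" ([column, row] in pixels: a listed point, or the origin of a listed thing).
The state is a dict: "time_s": time; "qpos": joint angles; "qvel": joint speeds; "effort": joint torques, N m; "ee_pos": TCP position; "ee_rot": TCP orientation; "force": force on the tool from outside, world axes, zero at the start; "torque": the same for the moment, N m; "gripper_width": finger opening in mm; "gripper_force": force on a finger pad.
Only numpy, scipy, OpenCV 4.12 (cv2) and the standard library are available. Lean on these libraries where they do the work, as an engineer would, in place of code of your own. Each camera call takes 0.05 s, during which the arm holds its last target. There are 200 camera calls.

## Working session

There is one attempt and no reset: what is moved stays moved. The work goes in short steps, Python scripts to look and compute and a tool call to move; the robot and the scene stay as the last step left them, time stands still between calls to the robot, and variables do not carry over. Pictures are saved under pics/ and viewed, at most 10 in all, crops included, and the job is handed in when it is done.

Besides the shell and the picture viewer there is one more tool, called as name(argument=value, ...) on one line, values as JSON. send_rows: Moves the arm, as the interface text tells. Its arguments: {"type":"object","properties":{"targets":{"type":"array"},"grip_force":{"type":"number"}},"required":["targets"]}

```bash
mkdir -p pics
cat > h.py <<'E'
from workcell import env, optics
import numpy as np, cv2
def ray(cam,px):
    c=optics.camera_info(cam);K=np.array(c["camera_matrix"]);R=np.array(c["R"]);t=np.array(c["t"]).ravel()
    d=R.T@np.linalg.inv(K)@np.array([px[0],px[1],1.]);return -R.T@t,d
def atz(cam,px,z):
    o,d=ray(cam,px);return o+d*(z-o[2])/d[2]
def deproj(cam,px,depth):
    o,d=ray(cam,px);return o+d*depth
E
python3 - <<'E'
from h import *
np.set_printoptions(precision=1,suppress=True)
for c in ("scene","top"):
    im,d=optics.grab_frame(c);cv2.imwrite(f"pics/{c}0.png",cv2.cvtColor(im,cv2.COLOR_RGB2BGR))
    print(c,ray(c,(280,210)))
    for n,z in (("knob",90),("slot_corner",40),("tube_mid",40),("stop_face",40),("jig",0),("flux_jar",0),("needle_file",0),("cuff",0),("clip",0)):
        for r in optics.place_of(c,n)[:2]:
            print(n,round(r["conf"],2),np.array(r["at"]),atz(c,r["at"],z))
print(env.state())
E
```

```text
scene (array([-83.7, 279.1, 506.8]), array([ 0.8, -0.4, -0.5]))
knob 0.73 [278.4 219. ] [510.1 -40.1  90. ]
slot_corner 0.67 [250.9 242.3] [534.    3.1  40. ]
tube_mid 0.56 [215.  256.4] [524.2  75.7  40. ]
stop_face 0.9 [186.7 267.8] [516.4 128.8  40. ]
jig 0.64 [236.9 265.4] [532.2  33.1   0. ]
flux_jar 0.91 [331.5 183.6] [ 722.7 -300.9    0. ]
cuff 0.72 [234.2 265.3] [534.7  37.3   0. ]
cuff 0.55 [231.3 301. ] [449.5  79.1   0. ]
clip 0.54 [277.7 285.1] [449.3  -6.7  -0. ]
top (array([ 499.6,  -63.2, 1004. ]), array([ 0.1, -0. , -1. ]))
knob 0.7 [263.6 253.6] [511.5 -42.6  90. ]
knob 0.69 [234.7 220.1] [580.1  18.7  90. ]
tube_mid 0.62 [213.2 244.5] [530.4  68.8  40. ]
stop_face 0.63 [240.5 245. ] [530.2   9.2  40. ]
stop_face 0.6 [182.2 246.8] [524.4 136.3  40. ]
jig 0.61 [229.3 245.8] [529.3  37.6   0. ]
flux_jar 0.73 [373.3 157.4] [ 738.8 -291.6    0. ]
flux_jar 0.35 [250.6 163.9] [719.3  -7.    0. ]
cuff 0.44 [213.9 279.2] [453.6  70.5   0. ]
clip 0.74 [248.7 279.5] [454.  -8.   0.]
{'time_s': 1.0, 'qpos': array([69.7, 18.3, 89.6, -0. , 72. , -1.1]), 'qvel': array([-0. ,  0. , -0. ,  0. , -0.1, -0.1]), 'effort': array([  0. , -41.2, -23.2,   0.1,   0. ,   0. ]), 'ee_pos': array([188.4, 543.3, 214. ]), 'ee_rot': array([180. ,   0. , 160.9]), 'force': array([-0.1, -0.4, -0.6]), 'torque': array([ 0., -0., -0.]), 'gripper_force': 0.0, 'gripper_width': 91.20041544112219}
```

Run:
```python
from h import *
a=cv2.imread("pics/top0.png");b=cv2.imread("pics/scene0.png")
cv2.imwrite("pics/t1.png",cv2.resize(a[180:320,140:320],None,fx=4.2,fy=4.2,interpolation=2))
```

```text
(no output)
```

View pics/t1.png

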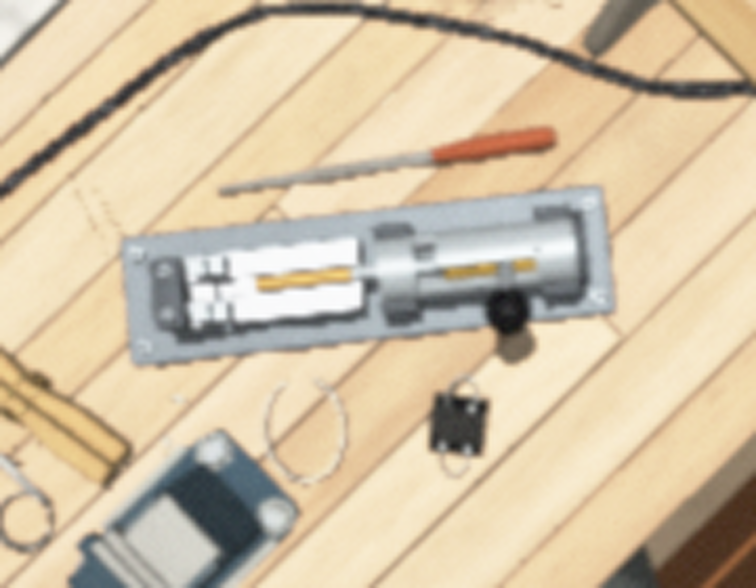

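View pics/scene0.png

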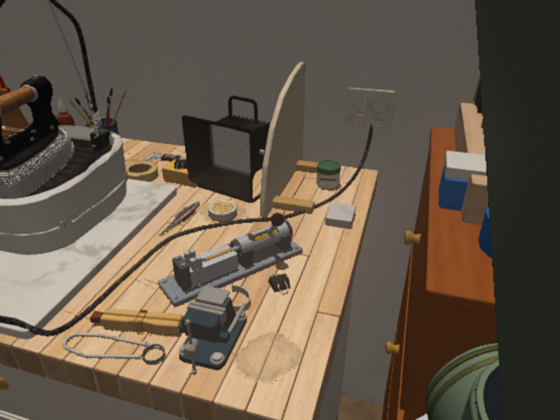

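The top crop shows the jig's +x pointing left (world +y), its +y towards the robot, and the knob at about (261,254) in full-frame pixels. The other `knob` and `stop_face` hits are spurious. Next I fit the jig frame and check heights along the path.

Run:
```python
from h import *
np.set_printoptions(precision=1,suppress=True,linewidth=160)
im,d=optics.grab_frame("top")
c=np.array([(123,238),(603,185),(615,312),(135,362)])/4.2+[140,180]
P=np.array([atz("top",p,10)[:2] for p in c]);print(P,P.mean(0))
print(np.linalg.norm(P[0]-P[1]),np.linalg.norm(P[1]-P[2]))
v=(P[0]-P[1])+(P[3]-P[2]);a=np.arctan2(v[1],v[0]);print("yaw",np.degrees(a))
ex=np.array([np.cos(a),np.sin(a)]);ey=np.array([-ex[1],ex[0]])
def loc(p):return (p[:2]-P.mean(0))@np.c_[ex,ey]
for n,z in(("knob",90),("tube_mid",40)):
    for m in optics.silhouettes("top",n)[:1]:
        w=atz("top",m["at"],z);print(n,m["conf"],w,loc(w))
print("knob manual",loc(atz("top",(261,254.3),90)),"scene",loc(atz("scene",(278.4,219),90)))
# height map
ci=optics.camera_info("top");K=np.array(ci["camera_matrix"]);R=np.array(ci["R"]);t=np.array(ci["t"]).ravel()
v,u=np.mgrid[0:420,0:560];X=np.stack([u,v,np.ones_like(u)],-1)@np.linalg.inv(K).T*d[...,None]
W=((X-t)@R)[d>0]
H=np.zeros((9,16))
for i in range(9):
  for j in range(16):
    s=W[(abs(W[:,0]-(325+50*i))<25)&(abs(W[:,1]-(575-50*j))<25)]
    H[i,j]=s[:,2].max() if len(s) else -1
print("rows x=325.., cols y=575..");print(H.astype(int))
```

```text
[[547.6 172.4]
 [579.8 -84.9]
 [511.8 -92.1]
 [481.6 163.5]] [530.2  39.7]
259.3032500958355 68.41899906992474
yaw 96.93633597160395
knob 0.45 [515.2 -42.8  90. ] [-80.1  24.8]
tube_mid 0.55 [529.4  62.   40. ] [22.2 -1.9]
knob manual [-74.   29.3] scene [-76.8  29.6]
rows x=325.., cols y=575..
[[-891   -1   -1   -1   -1   -1   -1    4   99   74    5    6    5    2 -398  135]
 [  -1   -1   -1   -1   -1   -1    3   10   77   82   46    6    5    6    3   -1]
 [  -1   -1   -1   -1   -1    7    7   23   74   80   27   15   19    5    5    3]
 [  -1   -1   -1   -1   17   15   25   24   23   13   17   18   19    5    4    6]
 [  -1   -1   -1   34   37   25   20    5   16   65   48   60  106   61    6    5]
 [  -1   -1   59   51   28   27   24   13    8   14   14   46   56   59    4   21]
 [  -1   25  136  183   28   27   26   25   14   10    5    6   15   59   14   24]
 [  26   25   27  236  145  147  149   26   25   13   15   20   21  143  185   24]
 [  26   27   27  263  260  186  150  154   28   24   13   22   22  186  210  231]]
```

send_rows(targets=[[[0, 0, 0.029, 0.08, -0.145, 0, -1], [0, 0, 0.029, 0.08, -0.145, 0, -1], [0, 0, 0.029, 0.08, -0.145, 0, -1], [0, 0, 0.029, 0.08, -0.145, 0, -1], [0, 0, 0.029, 0.08, -0.145, 0, -1], [0, 0, 0.029, 0.08, -0.145, 0, -1], [0, 0, 0.029, 0.08, -0.145, 0, -1], [0, 0, 0.029, 0.08, -0.145, 0, -1], [0, 0, 0.029, 0.08, -0.145, 0, -1], [0, 0, 0.029, 0.08, -0.145, 0, -1]]], grip_force=12)

```text
time_s: 2.15
ee_pos: [348.9, 252.1, 214.2]
ee_rot: [180.0, 0.0, -172.9]
force: [0.6, 0.6, -0.3]
gripper_width: 91.2
gripper_force: 0.0
```

send_rows(targets=[[[0, 0, 0, 0.08, -0.145, 0, -1], [0, 0, 0, 0.08, -0.145, 0, -1], [0, 0, 0, 0.08, -0.145, 0, -1], [0, 0, 0, 0.08, -0.145, 0, -1], [0, 0, 0, 0.08, -0.145, 0, -1], [0, 0, 0, 0.08, -0.145, 0, -1], [0, 0, 0, 0.08, -0.145, 0, -1], [0, 0, 0, 0.08, -0.145, 0, -1], [0, 0, 0, 0.08, -0.145, 0, -1], [0, 0, 0, 0.08, -0.145, 0, -1], [0, 0, 0, 0, 0, 0, -1], [0, 0, 0, 0, 0, 0, -1]]])

```text
time_s: 3.35
ee_pos: [508.2, -37.0, 213.7]
ee_rot: [180.0, -0.0, -173.1]
force: [-0.1, -0.0, -0.5]
gripper_width: 91.4
gripper_force: 0.0
```

send_rows(targets=[[[0, 0, 0, 0.01, -0.015, -0.1, -1], [0, 0, 0, 0, 0, -0.15, -1], [0, 0, 0, 0, 0, -0.15, -1], [0, 0, 0, 0, 0, -0.15, -0.5], [0, 0, 0, 0, 0, -0.1, -0.2], [0, 0, 0, 0, 0, -0.06, -0.2], [0, 0, 0, 0, 0, 0, -0.2], [0, 0, 0, 0, 0, 0, -0.2]]])

```text
time_s: 4.15
ee_pos: [510.8, -39.3, 72.8]
ee_rot: [-180.0, 0.1, -173.0]
force: [-0.7, 0.3, -0.9]
gripper_width: 55.9
gripper_force: 0.0
```

Run:
```python
from h import *
im,_=optics.grab_frame("scene");b,_=optics.grab_frame("top")
o=np.hstack([cv2.resize(x,(400,360),interpolation=2) for x in (im[170:305,190:340],b[185:320,190:340])])
cv2.imwrite("pics/a2.png",cv2.cvtColor(o,cv2.COLOR_RGB2BGR)); print(env.state()["gripper_width"],env.state()["ee_pos"])
```

```text
54.98523214432849 [511.34079945 -39.55968105  73.24716536]
```

View pics/a2.png

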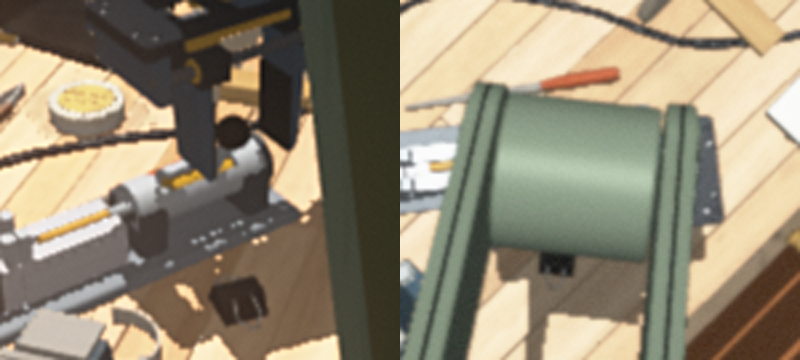

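The left half (scene camera) shows the fingers straddling the knob at (235,130), with the tips clear of the barrel. Closing now.

send_rows(targets=[[[0, 0, 0, 0, 0, 0, 0.3], [0, 0, 0, 0, 0, 0, 0.6], [0, 0, 0, 0, 0, 0, 0.6], [0, 0, 0, 0, 0, 0, 0.6], [0, 0, 0, 0, 0, 0, 0.6], [0, 0, 0, 0, 0, 0, 0.6]]], grip_force=12)

```text
time_s: 4.85
ee_pos: [510.2, -39.2, 72.1]
ee_rot: [179.9, -0.0, -173.0]
force: [-0.1, 2.8, 3.4]
gripper_width: 22.7
gripper_force: 12.0
```

send_rows(targets=[[[0, 0, 0, -0.0024, 0.0198, 0, 0.6], [0, 0, 0, -0.0024, 0.0198, 0, 0.6], [0, 0, 0, -0.0024, 0.0198, 0, 0.6], [0, 0, 0, -0.0024, 0.0198, 0, 0.6], [0, 0, 0, -0.0024, 0.0198, 0, 0.6], [0, 0, 0, -0.0024, 0.0198, 0, 0.6], [0, 0, 0, -0.0024, 0.0198, 0, 0.6], [0, 0, 0, -0.0024, 0.0198, 0, 0.6], [0, 0, 0, -0.0024, 0.0198, 0, 0.6], [0, 0, 0, 0, 0, 0, 0.6], [0, 0, 0, 0, 0, 0, 0.6]]])

```text
time_s: 5.95
ee_pos: [505.8, -3.6, 72.1]
ee_rot: [180.0, -0.0, -173.0]
force: [-2.7, -1.6, 4.7]
gripper_width: 22.9
gripper_force: 12.0
```

send_rows(targets=[[[0, 0, 0, -0.0012, 0.01, 0, 0.6], [0, 0, 0, 0, 0, 0, 0.6], [0, 0, 0, 0, 0, 0, 0.6]]])

```text
time_s: 6.25
ee_pos: [505.6, -2.2, 72.1]
ee_rot: [180.0, -0.0, -173.0]
force: [-2.6, -3.0, 4.9]
gripper_width: 23.0
gripper_force: 12.0
```

send_rows(targets=[[[0, 0, 0, -0.0012, 0.01, 0, 0.6], [0, 0, 0, 0, 0, 0, 0.6], [0, 0, 0, 0, 0, 0, 0.6]]])

```text
time_s: 6.55
ee_pos: [505.3, -0.3, 72.1]
ee_rot: [-180.0, -0.0, -173.0]
force: [-1.9, -4.9, 5.4]
gripper_width: 22.9
gripper_force: 12.0
```

send_rows(targets=[[[0, 0, 0, -0.0006, 0.005, 0, 0.6], [0, 0, 0, 0, 0, 0, 0.6], [0, 0, 0, 0, 0, 0, 0.6]]])

```text
time_s: 6.85
ee_pos: [505.2, 0.6, 72.1]
ee_rot: [-180.0, -0.0, -173.0]
force: [-2.0, -3.5, 5.0]
gripper_width: 22.8
gripper_force: 12.0
```

send_rows(targets=[[[0, 0, 0, -0.0006, 0.005, 0, 0.6], [0, 0, 0, 0, 0, 0, 0.6], [0, 0, 0, 0, 0, 0, 0.6]]])

```text
time_s: 7.15
ee_pos: [505.1, 1.5, 72.1]
ee_rot: [-180.0, -0.0, -173.0]
force: [-2.5, -4.6, 5.5]
gripper_width: 22.7
gripper_force: 12.0
```

Run:
```python
from h import *
im,_=optics.grab_frame("scene")
cv2.imwrite("pics/a3.png",cv2.cvtColor(cv2.resize(im[190:310,140:310],None,fx=4.4,fy=4.4,interpolation=2),cv2.COLOR_RGB2BGR)); print(env.state()["force"],env.state()["ee_pos"])
```

```text
[-2.84865493 -4.49563017  4.17486482] [505.13235219   1.54749739  72.05742313]
```

View pics/a3.png

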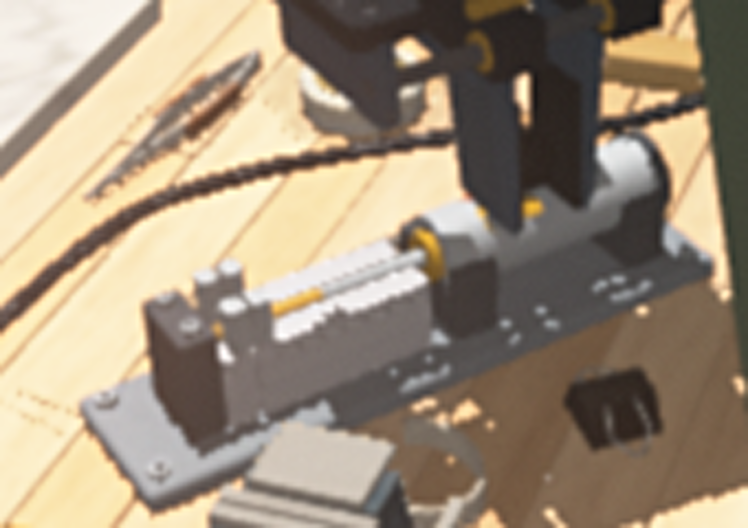

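The crop shows the tube inside the saw guides, at about (270,310), nearly at the stop. I'll keep going in 1 mm steps until the force jumps.

send_rows(targets=[[[0, 0, 0, -0.0006, 0.005, 0, 0.6], [0, 0, 0, 0, 0, 0, 0.6], [0, 0, 0, 0, 0, 0, 0.6]]])

```text
time_s: 7.5
ee_pos: [505.0, 2.4, 72.1]
ee_rot: [-180.0, -0.0, -173.0]
force: [-1.8, -4.5, 4.9]
gripper_width: 23.0
gripper_force: 12.0
```

send_rows(targets=[[[0, 0, 0, -0.0006, 0.005, 0, 0.6], [0, 0, 0, 0, 0, 0, 0.6], [0, 0, 0, 0, 0, 0, 0.6]]])

```text
time_s: 7.8
ee_pos: [504.9, 3.3, 72.1]
ee_rot: [-180.0, -0.0, -173.0]
force: [-2.3, -4.2, 4.7]
gripper_width: 22.9
gripper_force: 12.0
```

send_rows(targets=[[[0, 0, 0, -0.0006, 0.005, 0, 0.6], [0, 0, 0, 0, 0, 0, 0.6], [0, 0, 0, 0, 0, 0, 0.6]]])

```text
time_s: 8.1
ee_pos: [504.8, 4.2, 72.1]
ee_rot: [-179.9, -0.0, -173.0]
force: [-3.0, -4.8, 4.7]
gripper_width: 22.9
gripper_force: 12.0
```

send_rows(targets=[[[0, 0, 0, -0.0006, 0.005, 0, 0.6], [0, 0, 0, 0, 0, 0, 0.6], [0, 0, 0, 0, 0, 0, 0.6]]])

```text
time_s: 8.4
ee_pos: [504.6, 5.2, 72.1]
ee_rot: [-179.9, -0.0, -173.0]
force: [-2.9, -5.7, 5.0]
gripper_width: 23.2
gripper_force: 12.0
```

send_rows(targets=[[[0, 0, 0, -0.0006, 0.005, 0, 0.6], [0, 0, 0, 0, 0, 0, 0.6], [0, 0, 0, 0, 0, 0, 0.6]]])

```text
time_s: 8.7
ee_pos: [504.6, 5.7, 72.1]
ee_rot: [-179.9, -0.0, -173.0]
force: [-2.8, -7.8, 5.4]
gripper_width: 22.7
gripper_force: 12.0
```

send_rows(targets=[[[0, 0, 0, -0.0006, 0.005, 0, 0.6], [0, 0, 0, 0, 0, 0, 0.6], [0, 0, 0, 0, 0, 0, 0.6]]])

```text
time_s: 9.0
ee_pos: [504.6, 5.9, 72.1]
ee_rot: [-179.8, -0.0, -172.9]
force: [-2.2, -11.3, 4.8]
gripper_width: 22.5
gripper_force: 12.0
```

The bolt is on its stop (force jump, knob at jig x ≈ -30 by this frame). I'll back off about 1.5 mm into the play, then follow the arc over the top.

send_rows(targets=[[[0, 0, 0, 0.001, -0.008, 0, 0.6], [0, 0, 0, 0, 0, 0, 0.6], [0, 0, 0, 0.0228, 0.0028, 0.0115, 0.6], [0, 0, 0, 0.0228, 0.0028, 0.01, 0.6], [0, 0, 0, 0, 0, 0, 0.6], [0, 0, 0, 0, 0, 0, 0.6]]])

```text
time_s: 9.6
ee_pos: [514.0, 6.8, 76.3]
ee_rot: [-179.9, -0.0, -173.0]
force: [-1.4, -5.8, 4.1]
gripper_width: 22.9
gripper_force: 12.0
```

send_rows(targets=[[[0, 0, 0, 0.0241, 0.0029, 0.0075, 0.6], [0, 0, 0, 0.0241, 0.0029, 0.0055, 0.6], [0, 0, 0, 0.025, 0.003, 0.0035, 0.6], [0, 0, 0, 0.025, 0.003, 0.001, 0.6], [0, 0, 0, 0.025, 0.003, -0.001, 0.6], [0, 0, 0, 0.025, 0.003, -0.0035, 0.6], [0, 0, 0, 0.0241, 0.0029, -0.0055, 0.6], [0, 0, 0, 0.0241, 0.0029, -0.0075, 0.6], [0, 0, 0, 0.0228, 0.0028, -0.01, 0.6], [0, 0, 0, 0.0228, 0.0028, -0.0115, 0.6], [0, 0, 0, 0, 0, 0, 0.6]]])

```text
time_s: 10.7
ee_pos: [563.9, 13.1, 71.8]
ee_rot: [-180.0, 0.1, -173.0]
force: [1.3, -4.6, 0.9]
gripper_width: 23.1
gripper_force: 12.0
```

Run:
```python
from h import *
im,_=optics.grab_frame("scene")
cv2.imwrite("pics/a4.png",cv2.cvtColor(cv2.resize(im[190:310,140:310],None,fx=4.4,fy=4.4,interpolation=2),cv2.COLOR_RGB2BGR)); print(env.state()["force"],env.state()["ee_pos"])
```

```text
[ 2.2816505  -4.69972108 -0.36084106] [563.84381303  13.12656184  71.79505798]
```

View pics/a4.png

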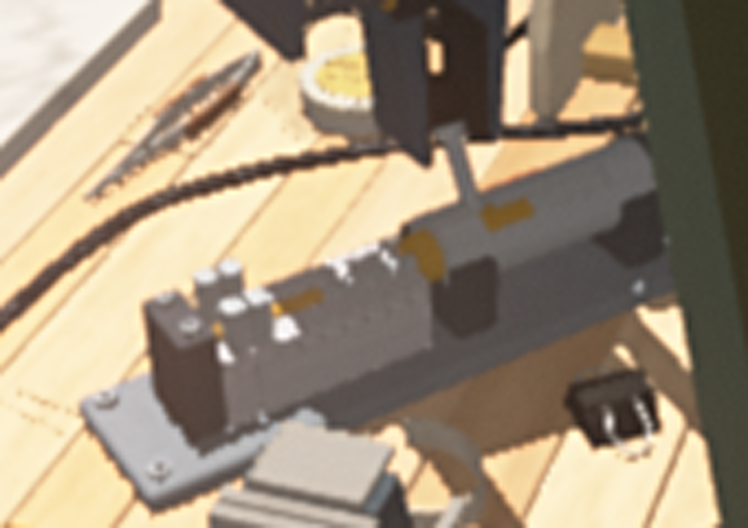

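The handle has followed over the top and leans to the -y side, seen below the fingers at (460,165). Continuing to the end of the short leg.

send_rows(targets=[[[0, 0, 0, 0.0206, 0.0025, -0.0135, 0.6], [0, 0, 0, 0.0206, 0.0025, -0.0155, 0.6], [0, 0, 0, 0.0177, 0.0021, -0.017, 0.6], [0, 0, 0, 0, 0, 0, 0.6], [0, 0, 0, 0, 0, 0, 0.6]]])

```text
time_s: 11.25
ee_pos: [576.0, 14.7, 62.8]
ee_rot: [-180.0, 0.2, -173.0]
force: [2.1, -4.5, 1.3]
gripper_width: 22.9
gripper_force: 12.0
```

send_rows(targets=[[[0, 0, 0, 0.0177, 0.0021, -0.0185, 0.6], [0, 0, 0, 0, 0, 0, 0.6], [0, 0, 0, 0, 0, 0, 0.6]]])

```text
time_s: 11.55
ee_pos: [579.5, 15.1, 59.1]
ee_rot: [-180.0, 0.2, -173.0]
force: [3.0, -5.4, 0.6]
gripper_width: 22.8
gripper_force: 12.0
```

send_rows(targets=[[[0, 0, 0, 0.008, 0.001, -0.01, 0.6], [0, 0, 0, 0, 0, 0, 0.6], [0, 0, 0, 0, 0, 0, 0.6]]])

```text
time_s: 11.85
ee_pos: [581.0, 15.3, 57.2]
ee_rot: [-180.0, 0.2, -173.0]
force: [3.3, -3.6, 2.0]
gripper_width: 22.9
gripper_force: 12.0
```

send_rows(targets=[[[0, 0, 0, 0.006, 0.0007, -0.008, 0.6], [0, 0, 0, 0, 0, 0, 0.6], [0, 0, 0, 0, 0, 0, 0.6]]])

```text
time_s: 12.15
ee_pos: [582.2, 15.4, 55.8]
ee_rot: [-180.0, 0.2, -173.0]
force: [2.1, -5.5, 2.9]
gripper_width: 22.9
gripper_force: 12.0
```

send_rows(targets=[[[0, 0, 0, 0.006, 0.0007, -0.008, 0.6], [0, 0, 0, 0, 0, 0, 0.6], [0, 0, 0, 0, 0, 0, 0.6]]])

```text
time_s: 12.45
ee_pos: [583.0, 15.5, 54.6]
ee_rot: [-180.0, 0.2, -173.0]
force: [1.3, -4.9, 6.1]
gripper_width: 23.1
gripper_force: 12.0
```

send_rows(targets=[[[0, 0, 0, 0.006, 0.0007, -0.008, 0.6], [0, 0, 0, 0, 0, 0, 0.6], [0, 0, 0, 0, 0, 0, 0.6]]])

```text
time_s: 12.75
ee_pos: [583.6, 15.6, 53.4]
ee_rot: [-180.0, 0.1, -173.0]
force: [-1.8, -5.1, 10.1]
gripper_width: 23.0
gripper_force: 12.0
```

send_rows(targets=[[[0, 0, 0, 0, 0, 0, -0.3], [0, 0, 0, 0, 0, 0, -0.3], [0, 0, 0, 0, 0, 0, -0.3], [0, 0, 0, 0, 0, 0, -0.3], [0, 0, 0, 0, 0, 0.05, -0.3], [0, 0, 0, 0, 0, 0.15, -0.3], [0, 0, 0, 0, 0, 0.2, -0.3], [0, 0, 0, 0, 0, 0.2, -0.3], [0, 0, 0, 0, 0, 0.2, -0.3], [0, 0, 0, 0, 0, 0, -0.3]]])

```text
time_s: 13.75
ee_pos: [586.2, 15.9, 219.4]
ee_rot: [-179.9, 0.8, -173.0]
force: [0.2, -0.2, 0.4]
gripper_width: 59.2
gripper_force: 0.0
```

send_rows(targets=[[[0, 0, 0, -0.1, 0.2, 0, -0.3], [0, 0, 0, -0.1, 0.2, 0, -0.3], [0, 0, 0, -0.1, 0.2, 0, -0.3], [0, 0, 0, -0.1, 0.2, 0, -0.3], [0, 0, 0, -0.1, 0.2, 0, -0.3], [0, 0, 0, -0.1, 0.2, 0, -0.3], [0, 0, 0, -0.1, 0.2, 0, -0.3], [0, 0, 0, -0.1, 0.2, 0, -0.3], [0, 0, 0, -0.1, 0.2, 0, -0.3], [0, 0, 0, -0.1, 0.2, 0, -0.3], [0, 0, 0, 0, 0, 0, -0.3]]])

```text
time_s: 14.85
ee_pos: [380.1, 419.9, 211.7]
ee_rot: [179.9, -0.1, -172.7]
force: [0.8, -0.4, -0.1]
gripper_width: 59.4
gripper_force: 0.0
```

Run:
```python
from h import *
im,_=optics.grab_frame("scene");b,_=optics.grab_frame("top")
o=np.vstack([cv2.resize(x,(510,300),interpolation=2) for x in (im[200:300,150:320],b[195:295,150:320])])
cv2.imwrite("pics/a5.png",cv2.cvtColor(o,cv2.COLOR_RGB2BGR))
C=np.array([530.2,39.7]);a=np.radians(96.94);ex=np.array([np.cos(a),np.sin(a)]);ey=np.array([-ex[1],ex[0]])
for c in("scene","top"):
  for n,z in(("knob",76),("tube_mid",40),("stop_face",40),("slot_corner",40)):
    for r in optics.place_of(c,n)[:2]:
      w=atz(c,r["at"],z);print(c,n,round(r["conf"],2),np.round(r["at"]),w.round(1),((w[:2]-C)@np.c_[ex,ey]).round(1))
```

```text
scene knob 0.64 [236. 215.] [579.3  10.7  76. ] [-34.7 -45.2]
scene tube_mid 0.36 [196. 263.] [521.9 111.2  40. ] [72.  -0.4]
scene stop_face 0.18 [327. 185.] [ 658.9 -244.    40. ] [-297.2  -93.4]
scene slot_corner 0.73 [249. 243.] [532.3   7.2  40. ] [-32.5   1.8]
top tube_mid 0.66 [196. 250.] [518.8 105.3  40. ] [66.5  3.4]
top stop_face 0.67 [182. 248.] [521.4 135.7  40. ] [96.4 -2.9]
top slot_corner 0.57 [239. 243.] [534.   12.6  40. ] [-27.4  -0.5]
```

View pics/a5.png

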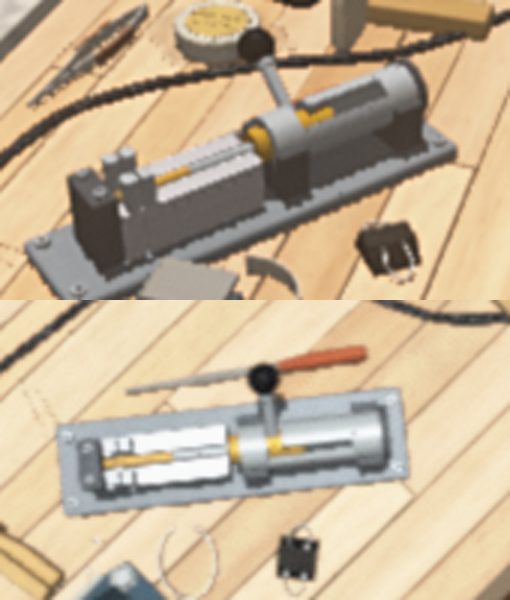

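Run:
```python
from h import *
C=np.array([530.2,39.7]);a=np.radians(96.94);ex=np.array([np.cos(a),np.sin(a)]);ey=np.array([-ex[1],ex[0]])
o1,d1=ray("top",(237.7,221.3));o2,d2=ray("scene",(236,215))
s=np.linalg.lstsq(np.c_[d1,-d2],o2-o1,rcond=None)[0]
for w in(o1+s[0]*d1,o2+s[1]*d2):print(w.round(1),((w[:2]-C)@np.c_[ex,ey]).round(1))
```

```text
[578.9  13.5  76.6] [-31.9 -45.1]
[577.9  11.5  76.3] [-33.8 -43.9]
```

The triangulated knob is at y ≈ -45 mm, z ≈ 76 mm, which matches the end of the short leg. The tube is at the stop and the bystanders haven't moved.

```bash
python3 -c "
from workcell import env
print(env.job_done())"
```

```text
the job is handed in; nothing more can be done
None
```

The job is handed in: the bolt pushed the tube up against the end stop, the handle is locked at the end of the short leg (about 1.4 rad by camera), and the final pictures show the tube in its groove and the things beside the jig in place.

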